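# Open the brush box and put the tools away

### The arm

A 6-joint arm with a two-finger parallel gripper is mounted at the origin on the work surface. World frame = base frame: x ahead of the robot, y to its left, z up, the work surface at z = 0. Lengths are in m, angles in rad, forces in N, time in s.
With the tool pointing down it reaches from about 0.35 to 0.975 m from the base axis. Payload 4.9 kg.
Tool frame: the origin (TCP) lies at the very end of the fingers, on their centre line; the grasp point (between the pads) lies 19 mm behind it (robot.grip_point_offset is the distance from the TCP to the grasp point, in m); z points along the fingers, y is the direction in which the jaws open and shut (so a half turn about z gives the same grasp; the last joint's range is limited). The gripper opens to 85 mm and grips with 20 to 120 N. Pads are 22 mm wide; open, the fingers measure 114 mm over their backs; the gripper's body (76 mm by 85 mm) begins 54 mm behind the grasp point. The pads swing forward as they close: fully open they stand 13 mm farther back than shut.
Start: joints at [-1.376, 0.053, 1.613, -0, 1.476, -0.119], TCP at [0.193, -0.594, 0.231] pointing down, gripper open.
Joint ranges: [-3.01, 3.01], [-1.01, 2.22], [0.06, 2.58], [-1.02, 4.17], [0.09, 2.62], [-3.14, 3.14]. Speed limits (rad/s): [2.57, 2.57, 3.14, 3.14, 3.14, 3.14].

### API

Orientations are given as a 3x3 rotation matrix whose columns are the frame's x, y, z axes.
In Python, from rig import robot gives the robot as it stands.
- The arm moves only by the tool arm_command, never from a script. Its argument "targets" is one flat list of numbers, 7 for each row, row after row: the shift along the tool's x, y, z in mm, then the turn, a rotation vector about the tool's x, y, z in rad, then the closure in counts, from 0 (fully open) to 255 (shut). A call has 1 to 10 rows; each row shifts and turns the commanded pose from where the row before left it, along the tool's axes as they then stand; what a row does not reach is not made up. A row lasts 1/10 s, in which the tool goes at most 50 mm and 8.59 degrees, less where a joint would pass 70% of its speed; a pose out of reach is approached as far as the arm can. A call is refused whole if a number of a shift passes 50 or a number of a turn 0.15, either way. A call with a gripper value outside its range is refused whole. The fingers move at their own pace and stop on an object; "grip_force" is the grip in N (left out, the last holds). Time passes only in rows, so rows that do not move let the fingers close. It gives the time, the measured TCP pose, the force and the opening at its end, in the units of the state.
- robot.observe(): the state, without advancing time (a new reading comes with each control period).
- robot.get_image(name): name is "side" or "top" or "wrist"; returns the picture (480x640x3 uint8, blue, green, red); there is no depth.
- robot.get_calibration(name): a dict with "vertical_fov" (degrees; the focal length in pixels is half the picture's height over the tangent of half this angle, whatever the lens; pixels are square), "cx", "cy" (the principal point, pixels), "world_to_cam" (4x4, takes a point from world to camera coordinates). Camera axes: x right, y up, looking along -z (the intrinsics and any distortion apply to the point x, -y, -z); pixel columns grow to the right and rows downward; lengths in m; the calibration is good to about 2 mm. A picture is of the moment at which its call begins: read the wrist's pose just before it. get_calibration takes no time and is no camera call; for the wrist camera it gives the pose at the moment of the call.
- robot.job_done(): hands the job in, once; it reports no verdict.
The state is a dict: "t": time; "qpos": joint angles; "dq": joint speeds; "joint_efforts": joint torques, N m; "tool_pos": TCP position; "tool_rot": TCP orientation; "wrist_force": force on the tool from outside, world axes, zero at the start; "moment": the same for the moment, N m; "gripper_width": finger opening in m.
Only numpy, scipy, OpenCV 4.12 (cv2) and the standard library are available. Lean on these libraries where they do the work, as an engineer would, in place of code of your own. Each camera call takes 0.05 s, during which the arm holds its last target. There are 200 camera calls.

### The job

Put the two dirty tools away in the steel brush box: first swing its carry handle over to the side away from the robot, all the way to its end stop, then lift the loose lid off by its black knob and set it down flat, knob up, in the middle of the cork mat. Then lay the flat brush and the red-handled ink roller, which lie on the painting board, inside the box so that both are wholly down in it, and leave the lid on the mat and the handle folded out. Put everything down rather than dropping it, and do not push the jar or the bowl about.

Things in the scene. Friction and masses are not known exactly. Their poses are not given: they have to be found in the camera images.
- box: brushed-steel open box, fixed to the bench: 150 mm (x) by 230 mm (y) outside, 60 mm high, walls and floor 4 mm. Origin: centre of its underside; z up, x points to the far side, over which the handle folds. The carry handle's hinge line runs along the box's y at x = 0, z = 45 mm, with pivot bosses to y = +-133 mm
- bail (a joint): angle of the carry handle (rad): 0 standing straight up over the lid, positive leaning towards the box's +x (far) side; it turns from -0.4 to the end stop at 1.4 (almost level, out beside the far long wall). The hinge is stiff: the handle stays where it is left, and takes about 3 N at the grip to move
- bail_grip (a point): middle of the carry handle's crossbar, 115 mm from the hinge line. The crossbar is parallel to the box's y: a wooden grip of 16 mm diameter, 110 mm long, on a 10 mm dark steel bar bent down at both ends at y = +-130 mm. Site z points away from the hinge
- lid: loose grey metal lid with a black knob: plate 156 by 236 by 5 mm (z = 8 to 13 mm), under it a locating step 134 by 214 by 8 mm (z = 0 to 8 mm) that sits loosely (4 mm play each side) in the box's mouth. About 0.3 kg. Origin: centre of the step's underside, z up; long side along y
- lid_knob (a point): middle of the lid's round black knob, 35 mm above the lid's origin: 30 mm diameter, 20 mm high, its lower edge 12 mm above the plate on a 16 mm stem
- mat: cork mat, fixed, 180 mm (x) by 260 mm (y), 6 mm thick. Origin: centre of its underside; z up
- board: plywood painting board with dabs of paint, fixed, 230 mm (x) by 250 mm (y), 8 mm thick, on which the tools lie. Origin: centre of its underside; z up
- brush: flat paint brush with pale wooden handle, steel ferrule and blue bristles, 150 mm long, lying flat on the painting board and loose. Origin: centre of its underside; x runs along it from the handle's butt (x = -75 mm) to the head (x = +75 mm), z up. Handle 24 mm wide and 16 mm high from x = -75 to 20 mm; ferrule and bristles 40 mm wide to x = 75 mm, rigid. About 0.09 kg
- brush_grip (a point): point on its handle's middle line at which it balances, to be gripped across the 24 mm width: 5 mm from the origin towards the butt, 12 mm above the underside
- brush_head (a point): middle of the head's far end
- brush_butt (a point): middle of the handle's butt end
- roller: ink roller with a red handle and a black rubber roll that does not turn, 150 mm long, lying flat on the painting board and loose. Origin: centre of its underside; x runs along it from the handle's butt (x = -75 mm) to the head (x = +75 mm), z up. Handle 24 mm wide and 24 mm high from x = -75 to 20 mm; roll across the far end, 30 mm diameter, 48 mm wide (59 mm over its wires). About 0.16 kg
- roller_grip (a point): point on its handle's middle line at which it balances, to be gripped across the 24 mm width: 5 mm from the origin towards the butt, 12 mm above the underside
- roller_head (a point): middle of the head's far end
- roller_butt (a point): middle of the handle's butt end
- jar: closed jar of blue paint with a brass cap, 64 mm diameter, 85 mm high; loose bystander; origin under its centre
- bowl: steel bowl, 140 mm diameter, 50 mm high; loose bystander; origin under its centre
Not all that is in view belongs to the job. What is shaped like the roller but white or yellow is not meant.

How it is judged:
On the way, in this order (a step that is already met when the one before it is completed fails the run):
1. the carry handle is swung out to its end stop (joint above 1.3), the lid still on the box (value of joint bail above 1.3 rad and horizontal distance between lid and box below 0.015 m and z of lid in the frame of box below 0.06 m), for 0.2 s.
2. the lid lies flat on the cork mat, knob up and let go, its centre within 50 mm of the mat's centre along each side (x of lid in the frame of mat between -0.05 and 0.05 m and y of lid in the frame of mat between -0.05 and 0.05 m and z of lid in the frame of mat below 0.01 m and angle between lid's own z axis and vertical below 0.06 rad and z of lid_knob in the frame of mat above 0.03 m and linear speed of lid below 0.02 m/s and contact force between the fingers and lid below 0.1 N), for 0.2 s.
3. the brush and the ink roller both lie in the box, let go, wholly below its rim (x of brush_head in the frame of box between -0.073 and 0.073 m and y of brush_head in the frame of box between -0.113 and 0.113 m and z of each of brush_head, brush_butt, roller_head, roller_butt in the frame of box below 0.05 m and x of brush_butt in the frame of box between -0.073 and 0.073 m and y of brush_butt in the frame of box between -0.113 and 0.113 m and linear speed of each of brush, roller below 0.02 m/s and contact force between the fingers and brush below 0.1 N and x of roller_head in the frame of box between -0.073 and 0.073 m and y of roller_head in the frame of box between -0.113 and 0.113 m and x of roller_butt in the frame of box between -0.073 and 0.073 m and y of roller_butt in the frame of box between -0.113 and 0.113 m and contact force between the fingers and roller below 0.1 N), for 0.2 s.
At the end, for the whole second after the job is handed in: Handle at its end stop (joint above 1.3); lid flat, knob up, at rest on the mat, centre within 50 mm of the mat's centre along each side; brush and roller at rest in the box, both ends of each between the walls and at most 50 mm above its underside; nothing held (all of step 2 and all of step 3 and value of joint bail above 1.3 rad); the robot touches nothing.
It fails at once if the lid is dropped (moves faster than 0.7 m/s while no finger touches it) (linear speed of lid above 0.7 m/s and contact force between the fingers and lid below 0.05 N).
It fails at once if a tool is dropped from well above the box or thrown (moves faster than 1.2 m/s while no finger touches it) ((linear speed of brush above 1.2 m/s and contact force between the fingers and brush below 0.05 N) or (linear speed of roller above 1.2 m/s and contact force between the fingers and roller below 0.05 N)).
It fails at once if the jar or the bowl is moved more than 30 mm (distance of any of jar, bowl from where it was at the start of the episode above 0.03 m).
It also fails if it takes over 72 s, if anything falls off the work surface, if the arm or the gripper's body presses on something with over 40 N, if the wrist force passes 120 N, or if a joint passes its speed limit or range.

## Working session

There is one attempt and no reset: what is moved stays moved. The work goes in short steps, Python scripts to look and compute and a tool call to move; the robot and the scene stay as the last step left them, time stands still between calls to the robot, and variables do not carry over. Pictures are saved under pics/ and viewed, about 8 in all and at most 12, crops included, and the job is handed in when it is done.

Besides the shell and the picture viewer there is one more tool, called after ">>>" by a JSON object that holds its "fn" and its "kwargs", one argument or row to a line. arm_command: Moves the arm, as the interface text tells. Its arguments: {"type":"object","properties":{"targets":{"type":"array"},"grip_force":{"type":"number"}},"required":["targets"]}

```bash
ls; mkdir -p pics; python3 - <<'E'
from rig import robot
import cv2,numpy as np
s=robot.observe();print(s)
for n in ("top","side"):
    cv2.imwrite(f"pics/{n}0.png",robot.get_image(n)); print(n,robot.get_calibration(n))
print(robot.get_calibration("wrist"))
E
```

```text
pics
{'t': 0.0, 'qpos': array([-1.37598180e+00,  5.33447073e-02,  1.61429140e+00, -3.28193819e-05,
        1.47598985e+00, -1.19017308e-01]), 'dq': array([ 2.70490778e-04,  1.73877208e-03, -1.59849168e-03,  3.51720612e-05,
        4.70471584e-04, -5.52228193e-05]), 'joint_efforts': array([-9.87126941e-05, -3.93672502e+01, -3.70179319e+01, -8.88870409e-05,
        7.08683452e-03,  1.17348478e-06]), 'tool_pos': array([ 0.19280144, -0.59386688,  0.2300721 ]), 'tool_rot': array([[ 9.51156723e-01,  3.08708128e-01, -4.25669020e-04],
       [ 3.08708350e-01, -9.51154667e-01,  1.98851018e-03],
       [ 2.08992181e-04, -2.02279241e-03, -9.99997932e-01]]), 'wrist_force': array([ 0.29393338, -0.40580122, -0.20320602]), 'moment': array([-0.03916194, -0.01333251,  0.02598879]), 'gripper_width': 0.0853046490611962}
top {'vertical_fov': 51.10513593974906, 'cx': 323.7943485811206, 'cy': 241.10124992492234, 'world_to_cam': array([[ 2.71863948e-02, -9.99629959e-01,  9.18819574e-04,
        -1.60904249e-02],
       [ 9.88673171e-01,  2.70241058e-02,  1.47631499e-01,
        -5.29090195e-01],
       [-1
[... 260 characters left out ...]
_to_cam': array([[-8.14573484e-01, -5.80059819e-01,  8.03881665e-04,
         4.18210022e-01],
       [ 3.75902828e-01, -5.26820921e-01,  7.62336396e-01,
        -2.57237429e-01],
       [-4.41777210e-01,  6.21281195e-01,  6.47180480e-01,
        -8.76919090e-01],
       [ 0.00000000e+00,  0.00000000e+00,  0.00000000e+00,
         1.00000000e+00]])}
{'vertical_fov': 61.4904785711413, 'cx': 319.53478772185974, 'cy': 241.34845344363924, 'world_to_cam': array([[ 0.30983321, -0.95078699, -0.00273329, -0.62373705],
       [ 0.91068261,  0.29758809, -0.28652837,  0.03806068],
       [ 0.27324084,  0.08628684,  0.95806786, -0.37960958],
       [ 0.        ,  0.        ,  0.        ,  1.        ]])}
```

View pics/top0.png

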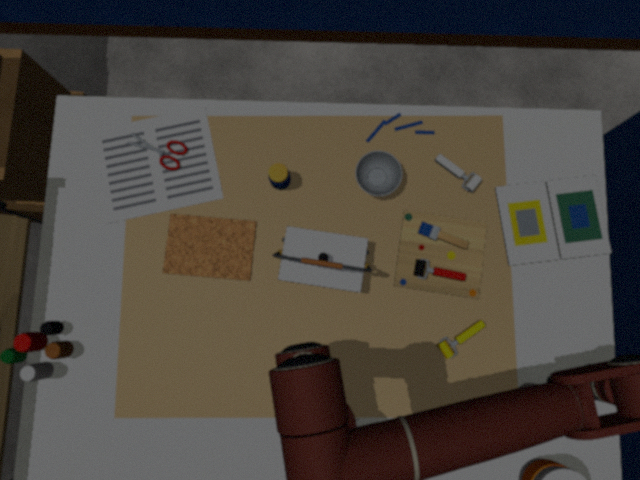

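View pics/side0.png

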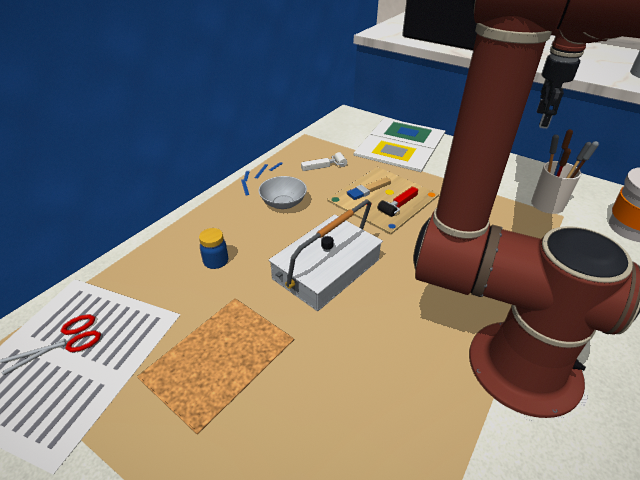

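The top view shows the lid/box around (323,260), with the knob near (323,257) and the handle crossing at about (323,265). The mat is around (210,247), the board around (440,255) with the brush near (443,236) and the red roller near (440,272). The jar is at (279,176) and the bowl at (380,174). The side view shows the handle tilted slightly, with the knob under it.

```bash
cat > h.py <<'E'
import numpy as np,cv2
from rig import robot
def K(c): return 240/np.tan(np.radians(c["vertical_fov"])/2)
def ray(c,uv,z):
    f=K(c);M=c["world_to_cam"];R=M[:3,:3];o=-R.T@M[:3,3]
    uv=np.atleast_2d(np.asarray(uv,float))
    d=np.c_[(uv[:,0]-c["cx"])/f,-(uv[:,1]-c["cy"])/f,-np.ones(len(uv))]@R
    return o+d*((z-o[2])/d[:,2])[:,None]
def proj(c,P):
    p=np.atleast_2d(P)@c["world_to_cam"][:3,:3].T+c["world_to_cam"][:3,3];f=K(c)
    return np.c_[c["cx"]+f*p[:,0]/-p[:,2],c["cy"]-f*p[:,1]/-p[:,2]]
def blob(m,roi=None,n=1):
    m=m.astype(np.uint8)*255
    if roi: q=np.zeros_like(m);x0,y0,x1,y1=roi;q[y0:y1,x0:x1]=m[y0:y1,x0:x1];m=q
    cs=sorted(cv2.findContours(m,cv2.RETR_EXTERNAL,cv2.CHAIN_APPROX_NONE)[0],key=cv2.contourArea)[::-1]
    return cs[0][:,0,:]
def rect(c,cont,z):
    """min area rectangle of contour in world plane: centre, size, long-axis angle"""
    p=ray(c,cont,z)[:,:2].astype(np.float32)
    (cx,cy),(w,h),a=cv2.minAreaRect(p*1000)
    if w<h: a+=90;w,h=h,w
    a=(a+90)%180-90
    return np.round([cx,cy,w,h,a],1)
E
python3 - <<'E'
from h import *
im=cv2.imread("pics/top0.png");c=robot.get_calibration("top")
hsv=cv2.cvtColor(im,cv2.COLOR_BGR2HSV);H,S,V=[hsv[...,i].astype(int) for i in range(3)]
for n,p in dict(mat=(210,247),lid=(345,245),board=(440,285),sheet=(280,330),red=(450,274),wood=(452,240),knob=(323,257)).items(): print(n,hsv[p[1],p[0]])
# mat
m=cv2.morphologyEx((((H<15)&(S>110)).astype(np.uint8)),cv2.MORPH_CLOSE,np.ones((5,5)))
print("mat",rect(c,blob(m>0,(150,200,270,295)),.006))
m=cv2.morphologyEx(((S<60)&(V>70)).astype(np.uint8),cv2.MORPH_CLOSE,np.ones((15,15)))
print("lid",rect(c,blob(m>0,(265,215,385,305)),.065))
print("red",rect(c,blob(((H<8)|(H>172))&(S>180)&(V>60),(410,255,480,290)),.02))
print("knob",ray(c,(323,257),.087))
big=cv2.resize(im[195:315,260:500],None,fx=3.3,fy=3.3,interpolation=cv2.INTER_CUBIC)
cv2.imwrite("pics/topcrop.png",np.clip(big*1.6,0,255))
s=cv2.imread("pics/side0.png")[180:320,250:440]
cv2.imwrite("pics/sidecrop.png",cv2.resize(s,None,fx=4,fy=4,interpolation=cv2.INTER_CUBIC))
E
```

```text
mat [ 13 140  89]
lid [ 90   2 109]
board [ 20 104  98]
sheet [ 18  91 107]
red [  2 255  98]
wood [ 17 120 100]
knob [120 179  10]
mat [509.8 336.8 257.6 175.5  86.4]
lid [475.4  -0.6 240.6 159.4  82.8]
red [ 445.5 -370.9   90.5   21.7   79.6]
knob [[ 0.47719828 -0.00081538  0.087     ]][ WARN:0@0.655] global loadsave.cpp:1063 imwrite_ Unsupported depth image for selected encoder is fallbacked to CV_8U.
```

View pics/topcrop.png

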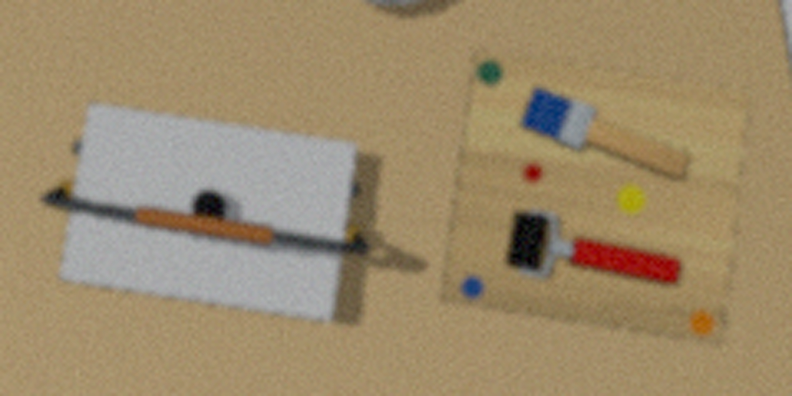

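View pics/sidecrop.png

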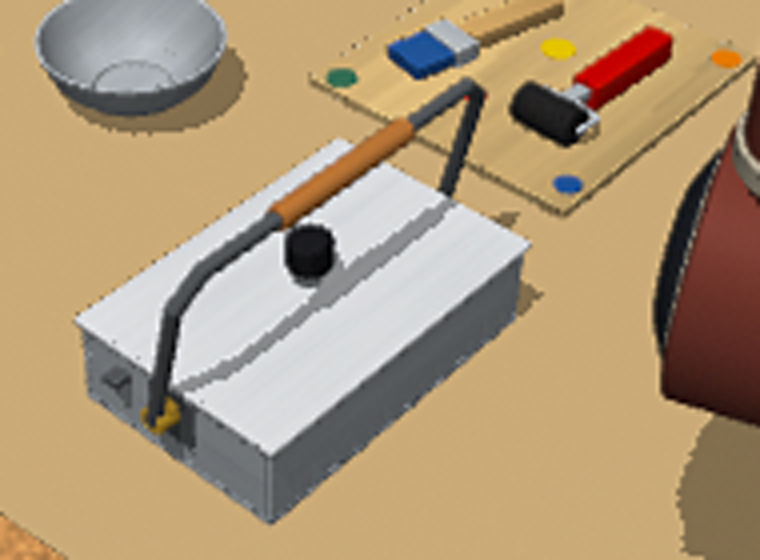

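The crops show the wooden grip centred at crop (203,225) in the top view and (345,175) in the side view. The brush runs from (527,107) at the head to (685,165) at the butt, and the roller from (512,240) to (680,271). The handle starts near upright.

```bash
python3 - <<'E'
from h import *
c=robot.get_calibration("top");s=robot.get_calibration("side")
def t(p):return np.array(p)/3.3+[260,195]
def sd(p):return np.array(p)/4+[250,180]
def tri(a,b):
    r=[]
    A=[];B=[]
    for cc,uv in((c,a),(s,b)):
        p0,p1=ray(cc,uv,0)[0],ray(cc,uv,.2)[0];d=(p1-p0)/np.linalg.norm(p1-p0);P=np.eye(3)-np.outer(d,d);A.append(P);B.append(P@p0)
    x=np.linalg.lstsq(np.vstack(A),np.hstack(B),rcond=None)[0];return x
g1=tri(t((137,216)),sd((282,217)));g2=tri(t((270,238)),sd((406,130)))
g=(g1+g2)/2
print("grip ends",g1,g2,"mid",g,"yaw",np.degrees(np.arctan2(*(g1-g2)[:2])))
print("knob",tri(t((209,205)),sd((310,250))))
for n,a,b,z in (("brush",(527,107),(685,165),.024),("roller",(512,240),(680,271),.03)):
    h=ray(c,t(a),z)[0];q=ray(c,t(b),z)[0];print(n,h,q,"mid",(h+q)/2,np.linalg.norm(h-q),np.degrees(np.arctan2(h[1]-q[1],h[0]-q[0])))
E
```

```text
grip ends [0.45831075 0.05570702 0.15668359] [ 0.44480185 -0.05114552  0.15492815] mid [0.4515563  0.00228075 0.15580587] yaw 7.205428263698631
knob [ 0.47740664 -0.00172917  0.08274273]
brush [ 0.58012215 -0.2833185   0.024     ] [ 0.53157735 -0.4237574   0.024     ] mid [ 0.55584975 -0.35353795  0.024     ] 0.1485923412406124 70.93152894254465
roller [ 0.45984184 -0.26886552  0.03      ] [ 0.43657003 -0.41623571  0.03      ] mid [ 0.44820593 -0.34255061  0.03      ] 0.149196349631798 81.02630172122387
```

>>> {"fn": "arm_command", "kwargs": {
  "targets": [0,0,0,0,0,-0.14,0,0,0,0,0,0,-0.14,0,0,0,0,0,0,-0.14,0,0,0,0,0,0,-0.14,0,0,0,0,0,0,-0.14,0,0,0,0,0,0,-0.14,0,0,0,0,0,0,-0.14,0,0,0,0,0,0,-0.14,0]
}}

```text
t: 0.9
tool_pos: [0.1928, -0.5941, 0.2305]
tool_rot: [[0.131, 0.991, -0.0], [0.991, -0.131, 0.001], [0.001, -0.0, -1.0]]
wrist_force: [-0.0, 0.0, 1.1]
gripper_width: 0.0855
```

>>> {"fn": "arm_command", "kwargs": {
  "targets": [44.6,12.7,0,0,0,0,0,44.6,12.7,0,0,0,0,0,44.6,12.7,0,0,0,0,0,44.6,12.7,0,0,0,0,0,44.6,12.7,0,0,0,0,0,44.6,12.7,0,0,0,0,0,44.6,12.7,0,0,0,0,0,44.6,12.7,0,0,0,0,0,44.6,12.7,0,0,0,0,0,44.6,12.7,0,0,0,0,0]
}}

```text
t: 1.9
tool_pos: [0.3798, -0.1681, 0.231]
tool_rot: [[0.137, 0.991, 0.0], [0.991, -0.137, -0.0], [0.0, 0.0, -1.0]]
wrist_force: [0.6, -0.5, -0.6]
gripper_width: 0.0853
```

>>> {"fn": "arm_command", "kwargs": {
  "targets": [44.6,12.7,0,0,0,0,0,44.6,12.7,0,0,0,0,0,44.6,12.7,0,0,0,0,100,44.6,12.7,0,0,0,0,100,0,0,0,0,0,0,100]
}}

```text
t: 2.4
tool_pos: [0.4549, 0.0043, 0.2308]
tool_rot: [[0.129, 0.992, -0.001], [0.992, -0.129, 0.002], [0.002, -0.001, -1.0]]
wrist_force: [-0.5, 0.2, -0.5]
gripper_width: 0.0519
```

```bash
python3 - <<'E'
from h import *
s=robot.observe();c=robot.get_calibration("wrist");im=robot.get_image("wrist");np.save("w1.npy",c["world_to_cam"])
print(s["tool_pos"],s["gripper_width"],s["tool_rot"].round(4))
cv2.imwrite("pics/w1.png",im)
for P in ([.4516,.0023,.1558],[.4583,.0557,.1567],[.4448,-.0511,.155]): print(proj(c,np.array(P)))
print(robot.get_calibration("wrist")["vertical_fov"])
E
```

```text
[0.4549249  0.00430886 0.2308021 ] 0.05191707886567952 [[ 1.291e-01  9.916e-01 -7.000e-04]
 [ 9.916e-01 -1.291e-01  1.800e-03]
 [ 1.700e-03 -9.000e-04 -1.000e+00]]
[[314.24999658 259.16296989]]
[[313.50224604 163.74362826]]
[[314.73522804 342.167154  ]]
61.4904785711413
```

View pics/w1.png

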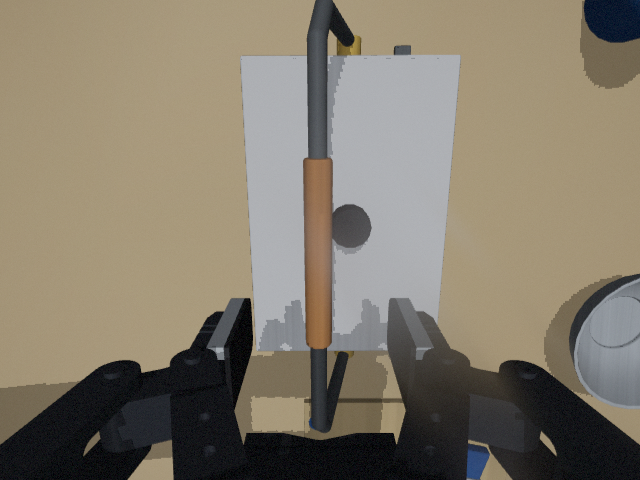

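The wrist view shows the wooden grip from (318,160) to (317,345), centred between the jaws (midline about column 319). The knob is at (352,226), and the lid corners are at (241,56), (460,55), (440,349) and (257,350).

```bash
python3 - <<'E'
from h import *
c=robot.get_calibration("wrist")
p=ray(c,[(241,56),(460,55),(440,349),(257,350)],.065);print(p.round(4),p.mean(0))
print("knob",ray(c,(352,226),.097),"grip",ray(c,[(318,160),(317.5,345)],.1638).mean(0))
E
```

```text
[[ 0.4147  0.1251  0.065 ]
 [ 0.567   0.1057  0.065 ]
 [ 0.5425 -0.1266  0.065 ]
 [ 0.3851 -0.1071  0.065 ]] [ 0.47729737 -0.00071817  0.065     ]
knob [[0.47719029 0.00110097 0.097     ]] grip [0.45338856 0.00275613 0.1638    ]
```

>>> {"fn": "arm_command", "kwargs": {
  "targets": [0,0,31,0,0,0,100,0,0,31,0,0,0,100,0,0,30,0,0,0,100,0,0,0,0,0,0,255,0,0,0,0,0,0,255,0,0,0,0,0,0,255,0,0,0,0,0,0,255],
  "grip_force": 25
}}

```text
t: 3.15
tool_pos: [0.4549, -0.001, 0.1408]
tool_rot: [[0.137, 0.991, 0.002], [0.991, -0.137, -0.001], [-0.001, 0.002, -1.0]]
wrist_force: [-1.1, -2.4, -0.7]
gripper_width: 0.0149
```

>>> {"fn": "arm_command", "kwargs": {
  "targets": [0,18.2,-2.2,0,0,0,255,0,18.4,0.8,0,0,0,255,0,18,3.6,0,0,0,255,0,17.2,6.5,0,0,0,255,0,16,9.1,0,0,0,255,0,14.3,11.6,0,0,0,255,0,12.2,13.7,0,0,0,255]
}}

```text
t: 3.85
tool_pos: [0.569, -0.0156, 0.0981]
tool_rot: [[0.136, 0.991, 0.001], [0.991, -0.136, 0.001], [0.001, 0.001, -1.0]]
wrist_force: [-3.4, 2.9, 2.8]
gripper_width: 0.0153
```

```bash
python3 - <<'E'
from h import *
s=robot.observe();p=s["tool_pos"];print(p,s["wrist_force"],s["gripper_width"])
b=np.array([.4773,-.0007]);a=(p[:2]-b)@np.array([.9916,-.129]);print("box x",a,"theta",np.arctan2(a,p[2]+.019-.045),np.hypot(a,p[2]+.019-.045))
E
```

```text
[ 0.56901304 -0.01558106  0.09807976] [-3.4002992   2.87046861  2.78101473] 0.015290565161298519
box x 0.09286230664736128 theta 0.9107367674753859 0.11755381357079131
```

Following well; finish the arc to slightly past the stop.

>>> {"fn": "arm_command", "kwargs": {
  "targets": [0,10,15.5,0,0,0,255,0,7.4,16.9,0,0,0,255,0,4.5,17.8,0,0,0,255,0,0,4,0,0,0,255,0,0,0,0,0,0,255,0,0,0,0,0,0,255,0,0,0,0,0,0,255]
}}

```text
t: 4.55
tool_pos: [0.5884, -0.0183, 0.0469]
tool_rot: [[0.136, 0.991, -0.005], [0.991, -0.136, 0.001], [0.0, -0.005, -1.0]]
wrist_force: [-18.6, 2.8, 24.8]
gripper_width: 0.0147
```

```bash
python3 - <<'E'
from h import *
s=robot.observe();p=s["tool_pos"];print(p,s["wrist_force"],s["gripper_width"])
b=np.array([.4773,-.0007]);a=(p[:2]-b)@np.array([.9916,-.129]);print("box x",a,"theta",np.arctan2(a,p[2]+.019-.045),np.hypot(a,p[2]+.019-.045))
im=robot.get_image("side")[180:320,250:440];cv2.imwrite("pics/side1.png",cv2.resize(im,None,fx=4,fy=4,interpolation=cv2.INTER_CUBIC))
E
```

```text
[ 0.58843539 -0.0183326   0.04694307] [-18.63359281   2.82822879  24.76440662] 0.014718919909420699
box x 0.1124764606433348 theta 1.386704905548069 0.11440964326820392
```

View pics/side1.png

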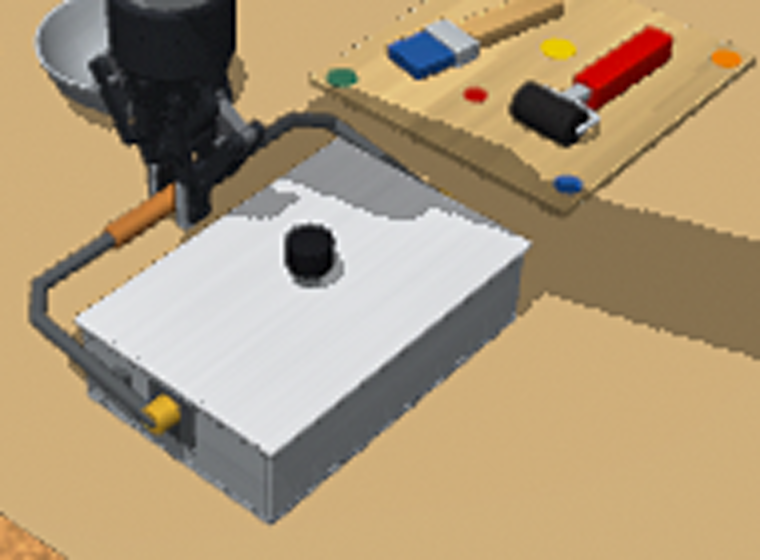

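The handle lies out over the far side at crop (140,215), level with the lid, which is still seated. I'll open the jaws a little and rise.

>>> {"fn": "arm_command", "kwargs": {
  "targets": [0,0,-2,0,0,0,182,0,0,0,0,0,0,182,0,0,0,0,0,0,182,0,0,-15,0,0,0,182,0,0,-40,0,0,0,120,0,0,-48,0,0,0,60]
}}

```text
t: 5.2
tool_pos: [0.5876, -0.0186, 0.1464]
tool_rot: [[0.137, 0.991, -0.005], [0.991, -0.137, 0.001], [0.0, -0.005, -1.0]]
wrist_force: [1.2, -0.0, 0.6]
gripper_width: 0.0525
```

>>> {"fn": "arm_command", "kwargs": {
  "targets": [1,-37.3,0,0,0,0,60,1,-37.3,0,0,0,0,60,0.7,-37.4,0,0,0,0,60,0,0,0,0,0,0,60,0,0,36,0,0,0,60,0,0,30,0,0,0,60,0,0,6,0,0,0,60,0,0,0,0,0,0,60],
  "grip_force": 45
}}

```text
t: 6.0
tool_pos: [0.4786, -0.0009, 0.0746]
tool_rot: [[0.137, 0.991, -0.002], [0.991, -0.137, 0.0], [0.0, -0.002, -1.0]]
wrist_force: [-0.1, -0.5, 0.6]
gripper_width: 0.0654
```

>>> {"fn": "arm_command", "kwargs": {
  "targets": [0,0,0,0,0,0,255,0,0,0,0,0,0,255,0,0,0,0,0,0,255,0,0,0,0,0,0,255,0,0,0,0,0,0,255]
}}

```text
t: 6.5
tool_pos: [0.4796, -0.001, 0.0771]
tool_rot: [[0.136, 0.991, 0.002], [0.991, -0.136, -0.0], [-0.0, 0.002, -1.0]]
wrist_force: [-3.3, 0.3, 5.4]
gripper_width: 0.0283
```

>>> {"fn": "arm_command", "kwargs": {
  "targets": [0,0,-8,0,0,0,255,0,0,-16,0,0,0,255,0,0,-20,0,0,0,255,0,0,-16,0,0,0,255,0,0,0,0,0,0,255]
}}

```text
t: 7.0
tool_pos: [0.4806, -0.0011, 0.1381]
tool_rot: [[0.137, 0.991, 0.006], [0.991, -0.137, -0.001], [-0.0, 0.006, -1.0]]
wrist_force: [0.5, -0.3, -3.4]
gripper_width: 0.0281
```

>>> {"fn": "arm_command", "kwargs": {
  "targets": [20,-1,0,0,0,0,255,36,-2,0,0,0,0,255,40,-2,0,0,0,0,255,40,-2,0,0,0,0,255,40,-2,0,0,0,0,255,40,-2,0,0,0,0,255,40,-2,0,0,0,0,255,36,-2,0,0,0,0,255,30,-1,0,0,0,0,255,17,0,0,0,0,-0.06,255]
}}

```text
t: 8.0
tool_pos: [0.5083, 0.3392, 0.1335]
tool_rot: [[0.074, 0.997, -0.002], [0.997, -0.074, -0.0], [-0.0, -0.002, -1.0]]
wrist_force: [-0.4, -0.8, -3.3]
gripper_width: 0.0284
```

```bash
python3 - <<'E'
from h import *
s=robot.observe();print(s["tool_pos"],s["wrist_force"],s["gripper_width"],s["tool_rot"].round(3))
im=robot.get_image("side");cv2.imwrite("pics/side2.png",im)
E
```

```text
[0.50829673 0.3392312  0.1335041 ] [-0.43611582 -0.81695669 -3.34386249] 0.028409712588592418 [[ 0.074  0.997 -0.002]
 [ 0.997 -0.074 -0.   ]
 [-0.    -0.002 -1.   ]]
```

View pics/side2.png

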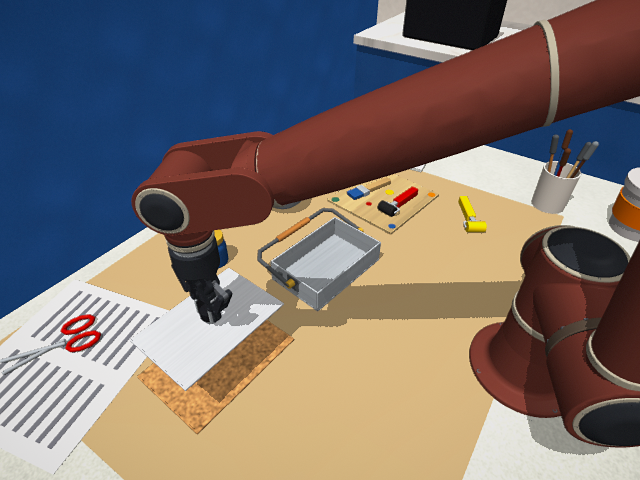

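The lid hangs level over the mat at about (210,325), the box is open and the handle is out over the far side. I'll lower it, gently at the end.

>>> {"fn": "arm_command", "kwargs": {
  "targets": [0,0,20,0,0,0,255,0,0,35,0,0,0,255,0,0,25,0,0,0,255,0,0,12,0,0,0,255,0,0,4,0,0,0,255,0,0,3,0,0,0,255,0,0,2,0,0,0,255,0,0,0,0,0,0,255]
}}

```text
t: 8.85
tool_pos: [0.51, 0.3376, 0.0352]
tool_rot: [[0.077, 0.997, 0.002], [0.997, -0.077, 0.001], [0.001, 0.002, -1.0]]
wrist_force: [0.1, -0.3, -3.4]
gripper_width: 0.0285
```

>>> {"fn": "arm_command", "kwargs": {
  "targets": [0,0,2,0,0,0,255,0,0,2,0,0,0,255,0,0,1,0,0,0,255,0,0,0,0,0,0,255]
}}

```text
t: 9.25
tool_pos: [0.5098, 0.3375, 0.0311]
tool_rot: [[0.077, 0.997, 0.001], [0.997, -0.077, 0.0], [0.0, 0.001, -1.0]]
wrist_force: [-2.7, -1.2, 6.0]
gripper_width: 0.0284
```

>>> {"fn": "arm_command", "kwargs": {
  "targets": [0,0,0,0,0,0,60,0,0,0,0,0,0,60,0,0,0,0,0,0,60,0,0,0,0,0,0,60,0,0,-30,0,0,0,60,0,0,-45,0,0,0,60,0,0,-50,0,0,0,60,0,0,-45,0,0,0,60]
}}

```text
t: 10.05
tool_pos: [0.5091, 0.3372, 0.2012]
tool_rot: [[0.077, 0.997, 0.001], [0.997, -0.077, 0.0], [0.0, 0.001, -1.0]]
wrist_force: [1.1, -0.1, 0.3]
gripper_width: 0.0651
```

>>> {"fn": "arm_command", "kwargs": {
  "targets": [-45.4,2.8,0,0,0,0,60,-45.4,2.8,0,0,0,0,60,-45.4,2.8,0,0,0,0,60,-45.4,2.8,0,0,0,0,60,-45.4,2.8,0,0,0,0,60,-45.4,2.8,0,0,0,0,60,-45.4,2.8,0,0,0,0,60,-45.4,2.8,0,0,0,0,60,-45.4,2.8,0,0,0,0,60,-45.4,2.8,0,0,0,0,60]
}}

```text
t: 11.05
tool_pos: [0.5018, -0.1195, 0.1992]
tool_rot: [[0.077, 0.997, 0.001], [0.997, -0.077, -0.0], [-0.0, 0.001, -1.0]]
wrist_force: [1.0, -0.3, 0.9]
gripper_width: 0.0654
```

>>> {"fn": "arm_command", "kwargs": {
  "targets": [-45.4,2.8,0,0,0,0,60,-45.4,2.8,0,0,0,0,60,-45.4,2.8,0,0,0,0,60,-45.4,2.8,0,0,0,0,60,-45.4,2.8,0,0,0,0,60,0,0,0,0,0,0,60]
}}

```text
t: 11.65
tool_pos: [0.4977, -0.3499, 0.1988]
tool_rot: [[0.082, 0.997, -0.0], [0.997, -0.082, -0.002], [-0.002, -0.0, -1.0]]
wrist_force: [-1.4, 0.8, -0.3]
gripper_width: 0.0652
```

```bash
python3 - <<'E'
from h import *
s=robot.observe();c=robot.get_calibration("wrist");w=robot.get_image("wrist");ct=robot.get_calibration("top");t=robot.get_image("top")
print(s["tool_pos"],s["tool_rot"].round(3))
cv2.imwrite("pics/w2.png",w);cv2.imwrite("pics/top2.png",t)
hsv=cv2.cvtColor(w,cv2.COLOR_BGR2HSV);H,S,V=[hsv[...,i].astype(int) for i in range(3)]
print("red",rect(c,blob(((H<8)|(H>172))&(S>180)&(V>60)),.032))
h=cv2.cvtColor(t,cv2.COLOR_BGR2HSV)
m=cv2.morphologyEx(((h[...,1]<60)&(h[...,2]>70)).astype(np.uint8),cv2.MORPH_CLOSE,np.ones((9,9)))
print("lid",rect(ct,blob(m>0,(150,195,272,300)),.019))
cv2.imwrite("pics/both.png",np.vstack([w, cv2.resize(t[180:310,150:500],(640,238))])[:718] if 0 else cv2.resize(np.vstack([w, cv2.resize(t[180:310,150:500],(640,238))]),None,fx=.83,fy=.83))
E
```

```text
[ 0.49774171 -0.34985501  0.19876344] [[ 0.082  0.997 -0.   ]
 [ 0.997 -0.082 -0.002]
 [-0.002 -0.    -1.   ]]
red [ 448.7 -364.1   94.3   24.4   80. ]
lid [541.9 366.  304.1 239.3 -88.4]
```

View pics/both.png

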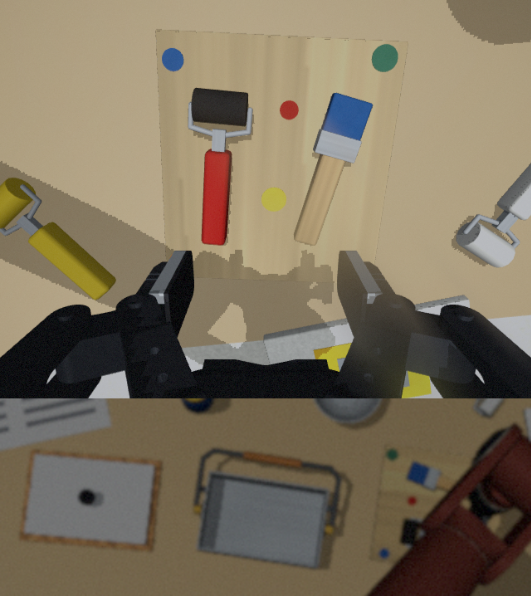

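The wrist view (scaled 0.83) shows the roller's red handle at (216,198) and the brush from head (353,98) to butt (308,242). In the top view the lid lies centred on the mat with the knob up, and the handle is out.

```bash
python3 - <<'E'
from h import *
c=robot.get_calibration("wrist")
h,b=ray(c,np.array([(353,98),(308,242)])/.83,.024);d=(h-b)/np.linalg.norm(h-b)
print(h,b,np.linalg.norm(h-b),np.degrees(np.arctan2(d[1],d[0])),"grip",(h+b)/2-.005*d)
h=ray(c,np.array((220,89))/.83,.03);print("roller head",h)
s=robot.observe();R=s["tool_rot"]
print("to roller grip, tool axes mm",R.T@(np.array([.4520,-.3425,.1988])-s["tool_pos"])*1000)
E
```

```text
[ 0.58327616 -0.27694833  0.024     ] [ 0.53679916 -0.41511776  0.024     ] 0.1457768961010557 71.40824945072376 grip [ 0.55844355 -0.35077211  0.024     ]
roller head [[ 0.46478273 -0.26015039  0.03      ]]
to roller grip, tool axes mm [ -0.34767009 -46.35446074  -0.23987199]
```

>>> {"fn": "arm_command", "kwargs": {
  "targets": [0,-46,0,0,0,0.088,120,0,0,45,0,0,0,120,0,0,50,0,0,0,120,0,0,45,0,0,0,120,0,0,30,0,0,0,120,0,0,10,0,0,0,120,0,0,0,0,0,0,120],
  "grip_force": 50
}}

```text
t: 12.45
tool_pos: [0.4522, -0.3397, 0.0177]
tool_rot: [[0.163, 0.987, -0.002], [0.987, -0.163, 0.002], [0.002, -0.003, -1.0]]
wrist_force: [0.2, -0.5, 0.5]
gripper_width: 0.0453
```

>>> {"fn": "arm_command", "kwargs": {
  "targets": [-2,0,4,0,0,0,120,0,0,3,0,0,0,120,0,0,0,0,0,0,255,0,0,0,0,0,0,255,0,0,0,0,0,0,255,0,0,0,0,0,0,255,0,0,0,0,0,0,255]
}}

```text
t: 13.15
tool_pos: [0.4532, -0.3443, 0.0135]
tool_rot: [[0.164, 0.986, 0.002], [0.986, -0.164, -0.002], [-0.001, 0.002, -1.0]]
wrist_force: [-0.2, 0.7, 5.5]
gripper_width: 0.0228
```

>>> {"fn": "arm_command", "kwargs": {
  "targets": [0,0,-15,0,0,0,255,0,0,-40,0,0,0,255,0,0,-45,0,0,0,255,20,-4,0,0,0,0,255,37,-7,0,0,0,0,255,40,-7,0,0,0,0,255,40,-7,0,0,0,0,255,40,-7,0,0,0,0,255,40,-7,0,0,0,0,255,40,-7,0,0,0,0,255]
}}

```text
t: 14.15
tool_pos: [0.4481, -0.0803, 0.1114]
tool_rot: [[0.165, 0.986, -0.001], [0.986, -0.165, 0.001], [0.0, -0.001, -1.0]]
wrist_force: [0.4, 0.2, -1.9]
gripper_width: 0.023
```

>>> {"fn": "arm_command", "kwargs": {
  "targets": [37,-7,0,0,0,0,255,28,-6,0,0,0,0,255,14,-3,0,0,0,0,255,0,0,0,0,0,-0.038,255,0,0,0,0,0,0,255]
}}

```text
t: 14.65
tool_pos: [0.4455, -0.0009, 0.1114]
tool_rot: [[0.125, 0.992, -0.001], [0.992, -0.125, 0.0], [0.0, -0.001, -1.0]]
wrist_force: [0.9, -0.1, -2.0]
gripper_width: 0.0229
```

```bash
python3 - <<'E'
from h import *
s=robot.observe();c=robot.get_calibration("wrist");w=robot.get_image("wrist")
print(s["tool_pos"],s["tool_rot"].round(3),s["gripper_width"],s["wrist_force"])
R=s["tool_rot"];print(R.T@(np.array([.4469,-.0019,0])-s["tool_pos"])*1000)
cv2.imwrite("pics/w3.png",w)
E
```

```text
[ 0.44546385 -0.00092515  0.11136136] [[ 0.125  0.992 -0.001]
 [ 0.992 -0.125  0.   ]
 [ 0.    -0.001 -1.   ]] 0.022916136849314952 [ 0.85091272 -0.11562664 -1.97063198]
[ -0.79458471   1.69557795 111.3591488 ]
```

View pics/w3.png

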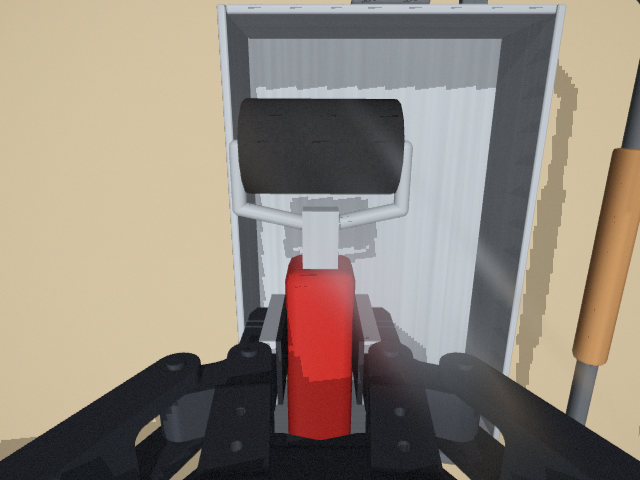

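The roller is over the box, parallel to it: the black roll spans (238–404, 100–193) and the box rim spans about 226–552. I'll shift 5 mm towards the middle and lower.

>>> {"fn": "arm_command", "kwargs": {
  "targets": [0,5.5,20,0,0,0,255,0,0,30,0,0,0,255,0,0,25,0,0,0,255,0,0,12,0,0,0,255,0,0,6,0,0,0,255,0,0,0,0,0,0,255]
}}

```text
t: 15.3
tool_pos: [0.4517, -0.0027, 0.0187]
tool_rot: [[0.127, 0.992, -0.001], [0.992, -0.127, 0.0], [0.0, -0.001, -1.0]]
wrist_force: [-0.6, 1.0, -1.6]
gripper_width: 0.0232
```

>>> {"fn": "arm_command", "kwargs": {
  "targets": [0,0,4,0,0,0,255,0,0,3,0,0,0,255,0,0,2,0,0,0,255,0,0,0,0,0,0,255]
}}

```text
t: 15.7
tool_pos: [0.4519, -0.0025, 0.0101]
tool_rot: [[0.127, 0.992, 0.0], [0.992, -0.127, -0.0], [-0.0, 0.0, -1.0]]
wrist_force: [-0.2, 0.1, -2.3]
gripper_width: 0.0228
```

>>> {"fn": "arm_command", "kwargs": {
  "targets": [0,0,1,0,0,0,255,0,0,0.7,0,0,0,255,0,0,0,0,0,0,155,0,0,0,0,0,0,155,0,0,0,0,0,0,155,0,0,-20,0,0,0,155,0,0,-45,0,0,0,155,0,0,-50,0,0,0,155,0,0,-50,0,0,0,120,0,0,0,0,0,0,120]
}}

```text
t: 16.7
tool_pos: [0.4558, -0.0032, 0.1814]
tool_rot: [[0.126, 0.992, 0.013], [0.992, -0.126, -0.002], [-0.001, 0.013, -1.0]]
wrist_force: [1.0, 0.2, 0.6]
gripper_width: 0.0452
```

```bash
python3 - <<'E'
from h import *
s=robot.observe();c=robot.get_calibration("wrist");w=robot.get_image("wrist")
print(s["tool_pos"],s["wrist_force"],s["gripper_width"])
hsv=cv2.cvtColor(w,cv2.COLOR_BGR2HSV);H,S,V=[hsv[...,i].astype(int) for i in range(3)]
r=rect(c,blob(((H<8)|(H>172))&(S>180)&(V>60)),.028);print("red",r)
e=np.radians(82.7);X=np.array([np.sin(e),-np.cos(e)]);Y=np.array([np.cos(e),np.sin(e)]);d=r[:2]/1000-[.4773,-.0007]
print("handle centre in box",d@X,d@Y)
R=s["tool_rot"];B=np.array([.5580,-.3510,.18]);print("to brush",R.T@(B-s["tool_pos"])*1000,np.degrees(np.arctan2(R[1,0],R[0,0])))
E
```

```text
[ 0.45577712 -0.00323512  0.18139816] [1.04665647 0.21953043 0.64190122] 0.04516644009221058
red [437.3 -58.   29.4  14.2 -65. ]
handle centre in box -0.03239497563074379 -0.06191813590446272
to brush [-332.04362032  145.3482645     3.57741967] 82.73454707389308
```

>>> {"fn": "arm_command", "kwargs": {
  "targets": [-41.7,18.7,0,0,0,0,120,-41.7,18.7,0,0,0,0,120,-41.7,18.6,0,0,0,0,120,-41.7,18.6,0,0,0,0,120,-41.7,18.6,0,0,0,0,120,-41.7,18.6,0,0,0,0,120,-41.6,18.6,0,0,0,0,120,-41.5,18.6,0,0,0,0,120,0,0,0,0,0,0.1,120,0,0,0,0,0,0.1,120]
}}

```text
t: 17.75
tool_pos: [0.5559, -0.3526, 0.1693]
tool_rot: [[0.327, 0.945, -0.005], [0.945, -0.327, 0.004], [0.002, -0.006, -1.0]]
wrist_force: [-1.1, -0.8, -0.9]
gripper_width: 0.0453
```

>>> {"fn": "arm_command", "kwargs": {
  "targets": [0,0,0,0,0,0,120,0,0,0,0,0,0,120]
}}

```text
t: 17.95
tool_pos: [0.5565, -0.3512, 0.1711]
tool_rot: [[0.319, 0.948, -0.003], [0.948, -0.319, 0.002], [0.001, -0.004, -1.0]]
wrist_force: [0.5, 0.7, 0.4]
gripper_width: 0.0453
```

```bash
python3 - <<'E'
from h import *
s=robot.observe();c=robot.get_calibration("wrist");w=robot.get_image("wrist");t=robot.get_image("top")
print(s["tool_pos"],s["tool_rot"].round(3))
R=s["tool_rot"];print("to brush",R.T@(np.array([.5582,-.3512,0.011])-s["tool_pos"])*1000)
cv2.imwrite("pics/both2.png",cv2.resize(np.vstack([w,cv2.resize(t[180:310,230:500],(640,308))]),None,fx=.76,fy=.76))
E
```

```text
[ 0.55651898 -0.35123221  0.17110216] [[ 0.319  0.948 -0.003]
 [ 0.948 -0.319  0.002]
 [ 0.001 -0.004 -1.   ]]
to brush [  0.3728345    2.15379606 160.09606464]
```

View pics/both2.png

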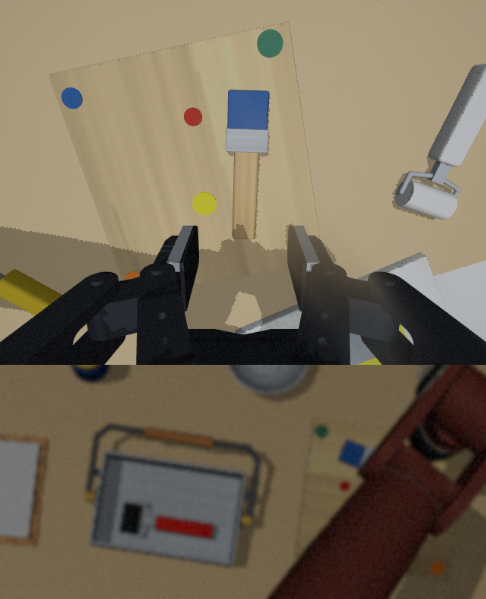

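The brush handle (column ~246) is between the jaws (midline ~243). The top view below shows the roller lying inside the box at its near side, with the handle folded out.

>>> {"fn": "arm_command", "kwargs": {
  "targets": [0,1.5,40,0,0,0,120,0,0,50,0,0,0,120,0,0,45,0,0,0,120,0,0,15,0,0,0,120,0,0,5,0,0,0,120,0,0,0,0,0,0,120,0,0,0,0,0,0,120]
}}

```text
t: 18.75
tool_pos: [0.5608, -0.3539, 0.0216]
tool_rot: [[0.321, 0.947, 0.004], [0.947, -0.321, -0.003], [-0.002, 0.005, -1.0]]
wrist_force: [-0.0, 0.0, 0.6]
gripper_width: 0.0453
```

>>> {"fn": "arm_command", "kwargs": {
  "targets": [0,0,7,0,0,0,120,0,0,4,0,0,0,120,0,0,0,0,0,0,120]
}}

```text
t: 19.05
tool_pos: [0.5587, -0.3523, 0.0071]
tool_rot: [[0.321, 0.947, -0.0], [0.947, -0.321, 0.0], [0.0, -0.001, -1.0]]
wrist_force: [-0.9, 0.1, -0.3]
gripper_width: 0.0452
```

>>> {"fn": "arm_command", "kwargs": {
  "targets": [0,0,0,0,0,0,255,0,0,0,0,0,0,255,0,0,0,0,0,0,255,0,0,0,0,0,0,255,0,0,0,0,0,0,255]
}}

```text
t: 19.55
tool_pos: [0.5595, -0.353, 0.0083]
tool_rot: [[0.321, 0.947, 0.001], [0.947, -0.321, -0.001], [-0.001, 0.001, -1.0]]
wrist_force: [0.0, -0.5, 5.7]
gripper_width: 0.0227
```

>>> {"fn": "arm_command", "kwargs": {
  "targets": [0,0,-15,0,0,0,255,0,0,-45,0,0,0,255,0,0,-45,0,0,0,255,20,-10,0,0,0,0,255,34,-17,0,0,0,0,255,37,-19,0,0,0,0,255,37,-19,0,0,0,0,255,37,-19,0,0,0,0,255,37,-19,0,0,0,0,255,37,-19,0,0,0,0,255]
}}

```text
t: 20.55
tool_pos: [0.5192, -0.0852, 0.1123]
tool_rot: [[0.321, 0.947, -0.0], [0.947, -0.321, 0.0], [0.0, -0.001, -1.0]]
wrist_force: [0.6, 1.1, -0.8]
gripper_width: 0.0227
```

>>> {"fn": "arm_command", "kwargs": {
  "targets": [34,-17,0,0,0,-0.05,255,23.5,-10.5,0,0,0,-0.1,255,11.5,-4,0,0,0,-0.05,255,0,0,0,0,0,0,255,0,0,0,0,0,0,255,0,0,0,0,0,0,255]
}}

```text
t: 21.15
tool_pos: [0.5096, -0.013, 0.1124]
tool_rot: [[0.129, 0.992, 0.0], [0.992, -0.129, -0.0], [-0.0, 0.0, -1.0]]
wrist_force: [0.2, 0.5, -0.9]
gripper_width: 0.0225
```

```bash
python3 - <<'E'
from h import *
s=robot.observe();w=robot.get_image("wrist")
print(s["tool_pos"],s["tool_rot"].round(3),s["gripper_width"],s["wrist_force"])
R=s["tool_rot"];print(R.T@(np.array([.5104,-.0100,0])-s["tool_pos"])*1000)
cv2.imwrite("pics/w4.png",w)
E
```

```text
[ 0.50964652 -0.012985    0.11238707] [[ 0.129  0.992  0.   ]
 [ 0.992 -0.129 -0.   ]
 [-0.     0.    -1.   ]] 0.02253298908590302 [ 0.18031619  0.51238174 -0.94959751]
[  3.09947266   0.3474554  112.38596374]
```

View pics/w4.png

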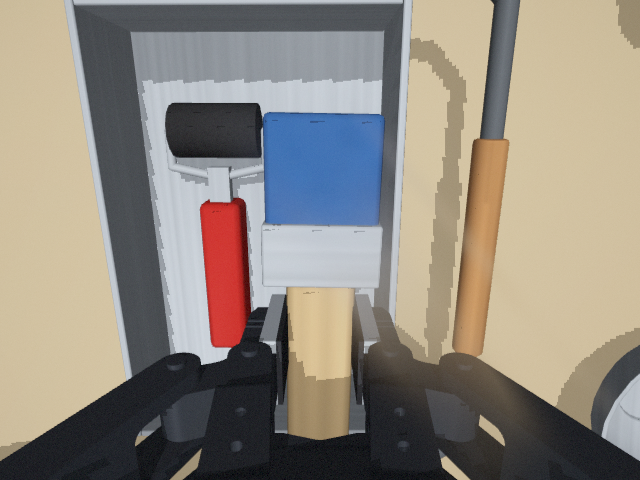

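The brush hangs parallel to the box in its far half: the blue head spans 263–384, the far wall is at ~400, and the roller lies clear to the left. I'll shift 2 mm inward and lower in stages.

>>> {"fn": "arm_command", "kwargs": {
  "targets": [3,-2.5,20,0,0,0,255,0,0,30,0,0,0,255,0,0,20,0,0,0,255,0,0,10,0,0,0,255,0,0,0,0,0,0,255]
}}

```text
t: 21.7
tool_pos: [0.5061, -0.009, 0.0308]
tool_rot: [[0.128, 0.992, -0.003], [0.992, -0.128, 0.0], [0.0, -0.003, -1.0]]
wrist_force: [0.0, 0.7, -0.9]
gripper_width: 0.0225
```

>>> {"fn": "arm_command", "kwargs": {
  "targets": [0,0,8,0,0,0,255,0,0,7,0,0,0,255,0,0,5,0,0,0,255,0,0,0,0,0,0,255]
}}

```text
t: 22.1
tool_pos: [0.5085, -0.0089, 0.0146]
tool_rot: [[0.126, 0.992, 0.001], [0.992, -0.126, -0.001], [-0.001, 0.001, -1.0]]
wrist_force: [-7.6, 0.2, 11.9]
gripper_width: 0.0226
```

A side push of about 8 N suggests a knuckle touched the far rim. I'll lift a little, shift inward and go down again.

>>> {"fn": "arm_command", "kwargs": {
  "targets": [0,0,-8,0,0,0,255,0,-5,0,0,0,0,255,0,0,0,0,0,0,255,0,0,5,0,0,0,255,0,0,4,0,0,0,255,0,0,0,0,0,0,255]
}}

```text
t: 22.7
tool_pos: [0.5013, -0.0078, 0.0099]
tool_rot: [[0.127, 0.992, -0.002], [0.992, -0.127, 0.0], [0.0, -0.002, -1.0]]
wrist_force: [-0.5, -0.2, -1.2]
gripper_width: 0.0227
```

>>> {"fn": "arm_command", "kwargs": {
  "targets": [0,0,3,0,0,0,255,0,0,2,0,0,0,255,0,0,0,0,0,0,255]
}}

```text
t: 23.0
tool_pos: [0.5008, -0.0075, 0.006]
tool_rot: [[0.126, 0.992, -0.004], [0.992, -0.126, 0.001], [0.0, -0.004, -1.0]]
wrist_force: [-8.3, 1.5, 3.9]
gripper_width: 0.0227
```

>>> {"fn": "arm_command", "kwargs": {
  "targets": [0,-2,0,0,0,0,255,0,0,0,0,0,0,195,0,0,0,0,0,0,172,0,0,0,0,0,0,172]
}}

```text
t: 23.4
tool_pos: [0.4984, -0.0073, 0.0057]
tool_rot: [[0.127, 0.992, -0.005], [0.992, -0.127, 0.001], [0.0, -0.005, -1.0]]
wrist_force: [-7.6, 0.5, 3.4]
gripper_width: 0.0278
```

>>> {"fn": "arm_command", "kwargs": {
  "targets": [0,0,-15,0,0,0,172,0,0,-45,0,0,0,172,0,0,-50,0,0,0,172,0,0,-50,0,0,0,172,0,0,-40,0,0,0,172,-45,0,0,0,0,0,172,-50,0,0,0,0,0,172,-50,0,0,0,0,0,172,-50,0,0,0,0,0,172,-50,0,0,0,0,0,172]
}}

```text
t: 24.4
tool_pos: [0.469, -0.2528, 0.2068]
tool_rot: [[0.127, 0.992, 0.001], [0.992, -0.127, -0.001], [-0.001, 0.002, -1.0]]
wrist_force: [0.8, 0.3, -0.4]
gripper_width: 0.028
```

```bash
python3 - <<'E'
from h import *
s=robot.observe();print(s["tool_pos"],s["gripper_width"],s["wrist_force"])
t=robot.get_image("top");a=robot.get_image("side")
big=cv2.resize(t[150:310,150:400],(700,448),interpolation=cv2.INTER_CUBIC)
b=cv2.resize(a[190:320,240:400],(325,264))
cv2.imwrite("pics/fin.png",np.vstack([np.clip(big*1.5,0,255).astype(np.uint8)[:334],np.hstack([b,np.zeros((264,375,3),np.uint8)])]))
E
```

```text
[ 0.4690378  -0.25283114  0.20680798] 0.027982991266099957 [ 0.79964134  0.33649012 -0.43250132]
```

View pics/fin.png

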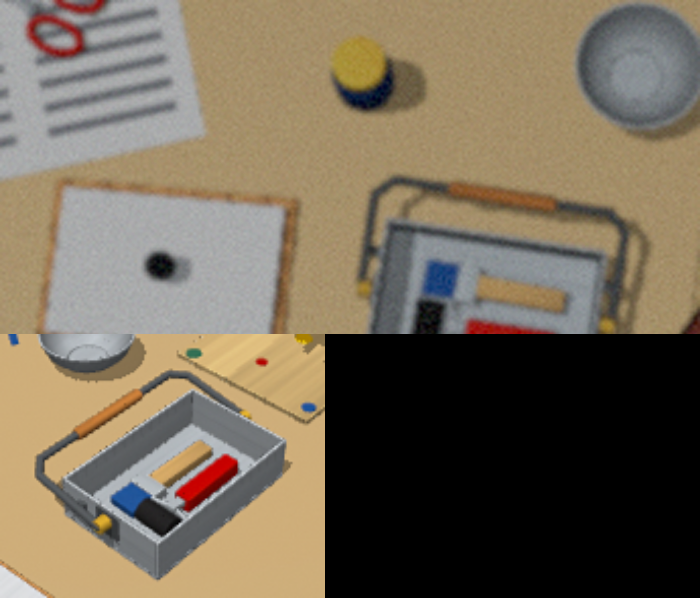

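Both tools lie flat side by side in the box, the lid is on the mat with the knob up, and the jar and bowl are where they were. One numeric check of the handle, the jar and the bowl, then I hand in.

```bash
python3 - <<'E'
from h import *
c=robot.get_calibration("top");d=ray(c,(329.3,219.6),.065)[0][:2]-[.4773,-.0007];print("bail box-x",d@[.992,-.127],"expected",.115*np.sin(1.4),"limit",.115*np.sin(1.3))
a=cv2.imread("pics/top0.png");b=robot.get_image("top")
for n,(x0,y0,x1,y1) in dict(jar=(262,155,300,196),bowl=(350,145,410,205)).items():
    print(n,"shift px",cv2.phaseCorrelate(*[np.float64(cv2.cvtColor(i[y0:y1,x0:x1],cv2.COLOR_BGR2GRAY)) for i in (a,b)])[0])
s=robot.observe();print(np.abs(s["dq"]).max(),s["t"]);robot.job_done()
E
```

```text
bail box-x 0.11210435060201128 expected 0.11332671894867292 limit 0.1108091913229772
jar shift px (0.015465799090023324, 0.6033395639640098)
bowl shift px (-0.08272423218190639, -0.0772304043866896)
0.06083277934753664 24.55
the job is handed in; nothing more can be done
```

The job is done and handed in at about 24.6 s. I gripped the handle and swung it to its end stop, set the lid in the middle of the cork mat, then laid the roller and the brush side by side in the box.

**Last checks, from the pictures and readings:**
- **Lid:** it lies flat on the mat with the knob up. This is by eye only, because an earlier automatic lid measurement came out wrong (it reported a 304 × 239 mm rectangle).
- **Tools:** both lie flat in the box with nothing held. I judged this by eye too, because the fingers hid the roller handle when I tried to measure it.
- **Handle:** before letting go it measured about 1.39 rad, pushing back with about 25 N. The final top view puts its crossbar 112 mm out, against 113 mm expected at the stop and 111 mm at 1.3 rad. That agrees, but it is within the camera's error, so it cannot settle the angle on its own.
- **Jar and bowl:** they moved less than 1 pixel in the top view.

While I lowered the brush, the gripper touched what was probably the box's far rim. The reading was about 8 N sideways and 12 N upward, so I lifted and moved inward. There was light contact again just before I let the brush go, an estimated 2 mm above the floor.

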